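# Pack out the gap behind a tram contact shoe and hold the wedge

## Task

Pack out the gap behind the copper contact shoe: lift hook shims out of the open forming die and hang them over the stop block, leg down in the gap, one on another, just as many as the gap takes. Then push the taper wedge down between shims and shoe, flat face to the shims, until you feel it bite with the shoe hard against its front fence and between a quarter and three quarters of the taper sunk below the stop's top. Finish with the gripper still holding the wedge tight in place, and leave the micrometer, mirror and rivet dish alone.

Things in the scene. Friction and masses are not known exactly. Their poses are not given: they have to be found in the camera images.
- turntable: Round dark cast-iron set-up plate, 300 mm across, 30 mm thick, fixed. Origin: centre of its underside; x runs along the job: stop block, gap, copper shoe, front fence (+x). The gap lies near x = -40 mm, y = 0.
- stop: Steel stop block bolted on the turntable, axes parallel to the turntable's, its x place differing each time. Origin: middle of the top edge of its front face, 78 mm above the table, 48 above the plate; x points across the gap to the shoe. 30 mm wide (y), reaching 46 mm back; behind, a foot 60 mm wide, 14 mm high.
- shoe: Copper contact shoe, 118 mm long, parallel to the turntable's axes, sliding a few mm in x (2 N friction); starts loose, 1 to 2.5 mm short of home. Origin: middle of its heel's top edge, level with the stop's top; heel 40 mm wide, leaning 1 in 4 into the gap for 12 mm down, then falling back. Home: origin at x = -30 mm in the turntable frame; then the gap (shoe x - stop x) is 14.8 to 23.5 mm.
- die: Dark iron lower forming die, 158 (x) by 100 mm (132 at its foot), 66 mm high, two guide pins to 86 mm. Origin: centre of its underside. Two open cavities: channels 40 mm wide (x), 8 deep, floor 58 mm above the table, centred at x = -38 and +38 mm, open at both y ends for fingers, each with a pocket 46 mm deep for the shim's leg. Shims lie parallel to its axes.
- shim_a: Bronze hook shim, 160 g, one of two alike, leg down in a die cavity at the start. Origin: middle of the hook's inside corner. Head: x -22 to 5 mm, y +-20, z 0 to 10, top edges bevelled. Leg: x 0 to 5, y +-20, down to z = -44. Hung on the stop, the origins coincide and it takes 5 mm of gap; a second hangs on the first, 5 mm farther in x and 10 mm higher. Pinch the head by its y ends.
- shim_b: The other hook shim, the same in all but its place.
- stand: Hardwood block, 96 by 80 mm (112 by 96 at its foot), 64 mm high, with a slot in which the wedge stands, its head resting on the top, axes parallel to the wedge's. Origin: centre of its underside.
- wedge: Steel gib-headed taper wedge, 360 g, upright in the stand. Origin: middle of the tip edge of its flat face (x = 0), at start 8 mm above the table; z up. Taper: 56 mm long, y +-12, 4 mm thick (x) at the bevelled tip, growing 1 in 4 to 18 mm, slope on +x. Head: x 0 to 30, y +-17, z 56 to 88 mm. In the gap x points to the shoe; sunk d below the stop's top it fills 4 mm + d/4.
- wedge_back (a point): Middle of the wedge head's sloped-side (+x) face, 30 mm from the plane of the flat face, 72 mm above the tip.
- micrometer: Chrome micrometer lying on the table, about 135 mm long, 15 mm high. Not to be moved.
- mirror: Round inspection mirror in black bakelite, 56 mm across, 185 mm long with its handle, lying on the table. Not to be moved.
- dish: Tin dish, 100 mm across, 16 mm high, with three bronze rivet heads. Not to be moved.
Things that resemble listed ones, but are neither listed nor needed, are in the scene too. Leave any blue look-alike of the shim_b alone.

How it is judged:
By the outcome, as a careful person would: the job done as asked, in the order asked, and still so for the second after the job is handed in, while the arm keeps its last pose, push and grip.
It also fails if it takes over 64 s, if anything falls off the work surface, if the arm or the gripper's body presses on something with over 40 N, if the wrist force passes 120 N, or if a joint passes its speed limit or range.

## Robot

A 7-joint arm with a two-finger parallel gripper is mounted at the origin on the work surface. World frame = base frame: x ahead of the robot, y to its left, z up, the work surface at z = 0. Lengths are in m, angles in rad, forces in N, time in s.
With the tool pointing down it reaches from about 0.425 to 1.025 m from the base axis. Payload 3.6 kg.
Tool frame: the origin (TCP) lies at the very end of the fingers, on their centre line; the grasp point (between the pads) lies 19 mm behind it (ctrl.grip_point_offset is the distance from the TCP to the grasp point, in m); z points along the fingers, y is the line along which they close (so a half turn about z gives the same grasp; the last joint's range is limited). The gripper opens to 85 mm and grips with 20 to 120 N. Pads are 22 mm wide; open, the fingers measure 114 mm over their backs; the gripper's body (76 mm by 85 mm) begins 54 mm behind the grasp point. The pads swing forward as they close: fully open they stand 13 mm farther back than shut.
Start: joints at [-1.337, 0.591, 0.048, 1.609, -0.033, 0.943, -0.034], TCP at [0.233, 0.686, 0.231] pointing down, gripper open.
Joint ranges: [-2.69, 2.69], [-0.47, 2.24], [-1.27, 1.36], [0.19, 2.51], [-1.53, 4.68], [0.08, 2.07], [-3.09, 3.09]. Speed limits (rad/s): [2.57, 2.57, 3.14, 3.14, 3.14, 3.14, 3.14].

## Interface

Orientations are given as a unit quaternion [x, y, z, w].
In Python, from station import ctrl gives the robot as it stands.
- The arm moves only by the tool play_rows, never from a script. Its argument "plan" is a list of rows, each a list of 3 entries, a list of its own where there are three numbers: the shift along the tool's x, y, z as a fraction of full scale, then the turn about the tool's z as a fraction of full scale, then the finger opening in mm, from 0 to 85.4. In form: [[[tx, ty, tz], yaw, fingers], ...]. A call has 1 to 12 rows; each row is the pose to reach, as a shift and turn from the pose commanded when the call began, along the tool's axes at that moment, turning the shorter way round; what a row does not reach only later rows make up. Full scale, the value 1, is 750 mm for a shift and pi rad for a turn. A row lasts 1/10 s, in which the tool goes at most 50 mm and 8.59 degrees, less where a joint would pass 70% of its speed; a pose out of reach is approached as far as the arm can. A call with a number of a shift or a turn outside -1 to 1 is refused whole. A call with a gripper value outside its range is refused whole. The fingers move at their own pace and stop on an object; the grip force is fixed at half the most. Time passes only in rows, so rows that repeat a pose let the fingers close. It gives the time, the measured TCP pose, the force, the opening and the grip force at its end, in the units of the state.
- ctrl.get_obs(): the state, without advancing time (a new reading comes with each control period).
- ctrl.capture(name): name is "scene" or "top" or "wrist"; returns the picture (384x512x3 uint8, red, green, blue); there is no depth.
- ctrl.calibration(name): a dict with "camera_matrix" (3x3 intrinsics, pixels), "R" (3x3) and "t" (3): a world point X has camera coordinates R X + t. Camera axes: x right, y down, z forward; pixel columns grow to the right and rows downward; lengths in m; the calibration is good to about 2 mm. A picture is of the moment at which its call begins: read the wrist's pose just before it. calibration takes no time and is no camera call; for the wrist camera it gives the pose at the moment of the call.
- ctrl.sign_off(): hands the job in; it is judged then, once.
The state is a dict: "t": time; "joint_pos": joint angles; "joint_vel": joint speeds; "joint_efforts": joint torques, N m; "tool_pos": TCP position; "ee_rot": TCP orientation; "contact_force": force on the tool from outside, world axes, zero at the start; "ft_torque": the same for the moment, N m; "finger_gap": opening from 0.0 (shut) to 1.0 (fully open); "grip_force": force on a finger pad.
Only numpy, scipy, OpenCV 4.12 (cv2) and the standard library are available. Lean on these libraries where they do the work, as an engineer would, in place of code of your own. Each camera call takes 0.05 s, during which the arm holds its last target. There are 200 camera calls.

## Working session

There is one attempt and no reset: what is moved stays moved. The work goes in short steps, Python scripts to look and compute and a tool call to move; the robot and the scene stay as the last step left them, time stands still between calls to the robot, and variables do not carry over. Pictures are saved under pics/ and viewed, at most 10 in all, crops included, and the job is handed in when it is done.

Besides the shell and the picture viewer there is one more tool, called as name(argument=value, ...), one argument or row to a line, values as JSON. play_rows: Moves the arm, as the interface text tells. Shift numbers are shares of 750 mm and turn numbers shares of pi rad, none past 1 either way. Its arguments: {"type":"object","properties":{"plan":{"type":"array"}},"required":["plan"]}

```bash
ls; mkdir -p pics; python3 - <<'E'
from station import ctrl
import cv2,numpy as np
np.set_printoptions(precision=4,suppress=True)
o=ctrl.get_obs(); print(o)
for n in("scene","top"):
    im=ctrl.capture(n); cv2.imwrite(f"pics/{n}0.png",cv2.resize(im[:,:,::-1],(800,600),interpolation=cv2.INTER_CUBIC)); cv2.imwrite(f"pics/{n}0raw.png",im[:,:,::-1])
    c=ctrl.calibration(n); print(n,c["camera_matrix"].tolist(),c["R"].tolist(),c["t"].tolist(), (-np.array(c["R"]).T@c["t"]))
E
```

```text
pics
{'t': 0.0, 'joint_pos': array([-1.3365,  0.5921,  0.0482,  1.6098, -0.0333,  0.9427, -0.0337]), 'joint_vel': array([ 0.0008,  0.0002, -0.0012, -0.0004, -0.0006, -0.0002, -0.0005]), 'joint_efforts': array([  0.0005, -54.8692,   1.5466, -19.8127,   0.0094,   0.0085,
         0.    ]), 'tool_pos': array([0.2331, 0.6856, 0.2301]), 'ee_rot': array([ 0.1631,  0.9866, -0.0011, -0.0001]), 'contact_force': array([-0.4326,  0.0927,  0.1462]), 'ft_torque': array([ 0.0239,  0.0084, -0.0411]), 'grip_force': 0.0, 'finger_gap': 1.0004784031480563}
scene [[385.52735536314464, 0.0, 251.18054499840596], [0.0, 385.52735536314464, 187.3353414204954], [0.0, 0.0, 1.0]] [[0.4429454599850914, 0.8965451916761185, -0.002457389067235533], [0.6935053105781234, -0.34436648422074045, -0.6328207556215165], [-0.5681986480787653, 0.2786008683186013, -0.7742944223572742]] [-0.20303664715487754, -0.41716406463504463, 1.6321456653398692] [ 1.3066 -0.4163  0.9993]
top [[349.70389641426755, 0.0, 252.4010019493532], [0.0, 349.70389641426755, 192.96534461376933], [0.0, 0.0, 1.0]] [[0.02221122473780759, -0.9997313932769145, 0.00661836779317497], [-0.9874102348964411, -0.022973557058680042, -0.15650317472123937], [0.15661318436645688, -0.0030589169113761625, -0.9876552807077617]] [-0.09121413408112507, 0.6300930581955123, 0.9015423230719201] [ 0.483  -0.074   0.9896]
```

View pics/scene0.png

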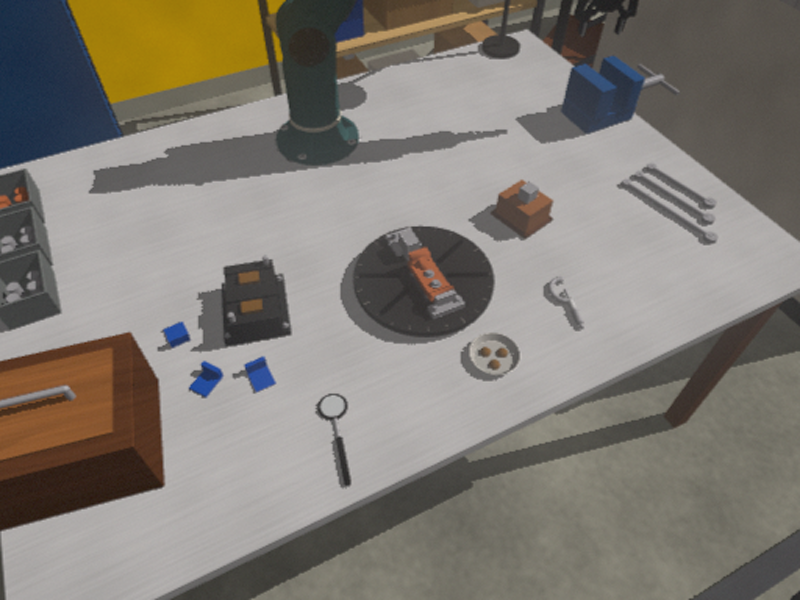

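View pics/top0.png

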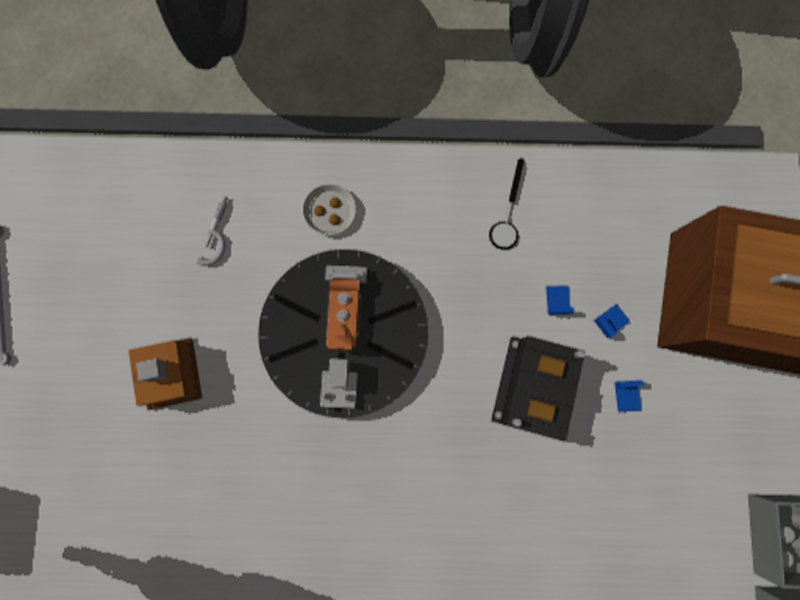

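The scene view shows the turntable with stop and shoe at (425,280), the die with two bronze shims at (255,300), the stand with wedge at (525,207), and the blue look-alikes near (200,365). The top view (up = +x, left = +y) shows turntable centre (343,333), shims (551,366) and (541,410), and wedge (150,370).

```bash
cat > h.py <<'E'
from station import ctrl
import cv2,numpy as np,sys
from scipy.spatial.transform import Rotation as Ro
np.set_printoptions(precision=4,suppress=True)
def cal(n):
    c=ctrl.calibration(n); return np.array(c["camera_matrix"]),np.array(c["R"]),np.array(c["t"])
def p2w(c,uv,z):
    K,R,t=c; d=R.T@np.linalg.solve(K,[uv[0],uv[1],1.]); o=-R.T@t
    return o+d*(z-o[2])/d[2]
def w2p(c,X):
    K,R,t=c; p=K@(R@np.asarray(X,float)+t); return p[:2]/p[2]
def pose():
    o=ctrl.get_obs(); R=Ro.from_quat(o["ee_rot"]).as_matrix(); return o,o["tool_pos"],R
def go(xyz,yaw=None):
    "fractions from measured pose to world xyz; yaw = world angle of tool x axis (rad)"
    o,p,R=pose(); s=R.T@(np.array(xyz)-p)/0.75
    y0=np.arctan2(R[1,0],R[0,0]); tw=0
    if yaw is not None: tw=-((yaw-y0+np.pi)%(2*np.pi)-np.pi)/np.pi
    print("pos",p,"yaw0",y0,"tilt",R[:,2],"-> shift",s,"turn",tw)
E
python3 - <<'E'
from h import *
c=cal("top"); s=.64
for n,uv,z in [("tt",(343,333),.03),("die1",(515,337),.066),("die2",(583,352),.066),("die3",(565,440),.066),("die4",(493,420),.066),("shF",(551,366),.068),("shN",(541,410),.068),("wedge",(150,370),.096),("stop",(338,385),.078)]:
    print(n,p2w(c,(uv[0]*s,uv[1]*s),z))
o,p,R=pose(); K,Rc,t=cal("wrist"); C=-Rc.T@t
print(K, "cam pos in tool",R.T@(C-p),"cam axes in tool\n",R.T@Rc.T)
E
```

```text
tt [0.5769 0.0123 0.03  ]
die1 [ 0.5733 -0.2828  0.066 ]
die2 [ 0.5505 -0.3976  0.066 ]
die3 [ 0.4049 -0.3632  0.066 ]
die4 [ 0.4346 -0.2446  0.066 ]
shF [ 0.5256 -0.3422  0.068 ]
shN [ 0.4527 -0.324   0.068 ]
wedge [0.5033 0.3163 0.096 ]
stop [0.4861 0.013  0.078 ]
[[276.9553   0.     256.6309]
 [  0.     276.9553 189.6797]
 [  0.       0.       1.    ]] cam pos in tool [ 0.0801  0.0013 -0.142 ] cam axes in tool
 [[ 0.0003 -0.9508 -0.3099]
 [ 1.      0.0003 -0.0001]
 [ 0.0002 -0.3099  0.9508]]
```

```bash
python3 - <<'E'
from h import *
go((.565,.316,.17),np.pi)
E
```

```text
pos [0.2332 0.6857 0.2302] yaw0 2.8137347176872725 tilt [-0.0005 -0.002  -1.    ] -> shift [-0.5775 -0.324   0.081 ] turn -0.10436042226158389
```

play_rows(
  plan=[
    [[-0.577,-0.324,0.05],-0.104,85],
    [[-0.577,-0.324,0.05],-0.104,85],
    [[-0.577,-0.324,0.05],-0.104,85],
    [[-0.577,-0.324,0.05],-0.104,85],
    [[-0.577,-0.324,0.05],-0.104,85],
    [[-0.577,-0.324,0.05],-0.104,85],
    [[-0.577,-0.324,0.08],-0.104,85],
    [[-0.577,-0.324,0.08],-0.104,85],
    [[-0.577,-0.324,0.08],-0.104,85],
    [[-0.577,-0.324,0.08],-0.104,85],
    [[-0.577,-0.324,0.08],-0.104,85],
    [[-0.577,-0.324,0.08],-0.104,85],
  ],
)

```text
t: 1.3
tool_pos: [0.5659, 0.3144, 0.1705]
ee_rot: [0.003, 1.0, -0.001, -0.0]
contact_force: [-0.1, 0.9, -0.1]
finger_gap: 0.992
grip_force: 0.0
```

```bash
cat >> h.py <<'E'
import pickle
def snap(name):
    c=cal("wrist"); im=ctrl.capture("wrist")[:,:,::-1].copy(); pickle.dump((c,im),open(f"pics/{name}.pkl","wb"))
E
python3 - <<'E'
from h import *
snap("stand"); go((.60,.013,.17),np.pi)
E
```

```text
pos [0.5646 0.3169 0.1708] yaw0 3.13966167728767 tilt [-0.0012  0.     -1.    ] -> shift [-0.048  -0.4051  0.001 ] turn -0.0006146488469523408
```

play_rows(
  plan=[
    [[-0.048,-0.405,0.0],0,85],
    [[-0.048,-0.405,0.0],0,85],
    [[-0.048,-0.405,0.0],0,85],
    [[-0.048,-0.405,0.0],0,85],
    [[-0.048,-0.405,0.0],0,85],
    [[-0.048,-0.405,0.0],0,85],
    [[-0.048,-0.405,0.0],0,85],
    [[-0.048,-0.405,0.0],0,85],
    [[-0.048,-0.405,0.0],0,85],
    [[-0.048,-0.405,0.0],0,85],
  ],
)

```text
t: 2.35
tool_pos: [0.6004, 0.0171, 0.1714]
ee_rot: [-0.002, 1.0, 0.001, -0.0]
contact_force: [0.9, 0.1, -0.1]
finger_gap: 0.991
grip_force: 0.0
```

```bash
python3 - <<'E'
from h import *
snap("tt"); go((.555,-.335,.17),np.radians(167))
E
```

```text
pos [0.6004 0.0167 0.1713] yaw0 -3.1376981098686714 tilt [-0.0001  0.0015 -1.    ] -> shift [ 0.0624 -0.4687  0.0011] turn 0.07346189399083046
```

play_rows(
  plan=[
    [[0.062,-0.468,0.0],0.073,85],
    [[0.062,-0.468,0.0],0.073,85],
    [[0.062,-0.468,0.0],0.073,85],
    [[0.062,-0.468,0.0],0.073,85],
    [[0.062,-0.468,0.0],0.073,85],
    [[0.062,-0.468,0.0],0.073,85],
    [[0.062,-0.468,0.0],0.073,85],
    [[0.062,-0.468,0.0],0.073,85],
    [[0.062,-0.468,0.0],0.073,85],
    [[0.062,-0.468,0.0],0.073,85],
    [[0.062,-0.468,0.0],0.073,85],
  ],
)

```text
t: 3.5
tool_pos: [0.555, -0.3343, 0.1712]
ee_rot: [0.113, 0.994, 0.001, -0.0]
contact_force: [0.8, 0.0, -0.0]
finger_gap: 0.993
grip_force: 0.0
```

```bash
python3 - <<'E'
from h import *
snap("die")
def big(n):
    return pickle.load(open(f"pics/{n}.pkl","rb"))[1]
r=lambda im:cv2.resize(im,(800,600),interpolation=cv2.INTER_CUBIC)
for n in("stand","tt","die"): cv2.imwrite(f"pics/{n}.png",r(big(n)))
E
```

```text
(no output)
```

View pics/die.png

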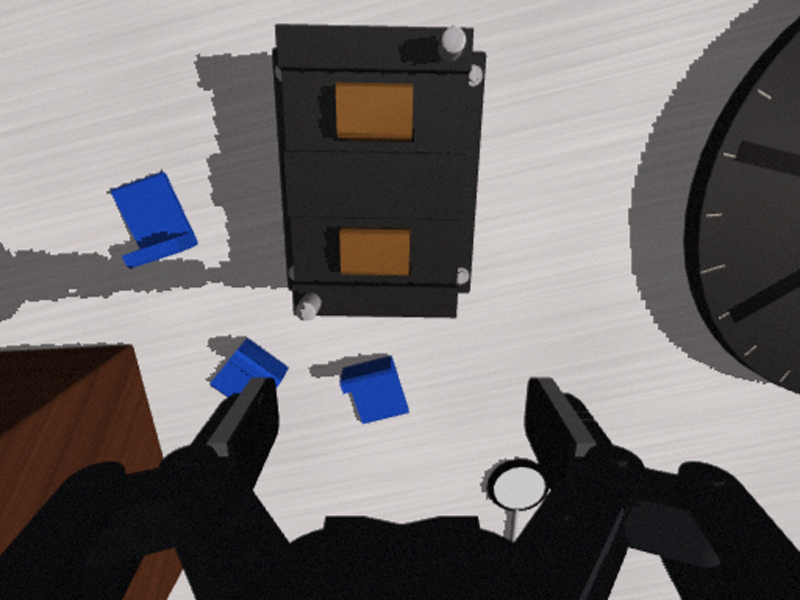

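View pics/tt.png

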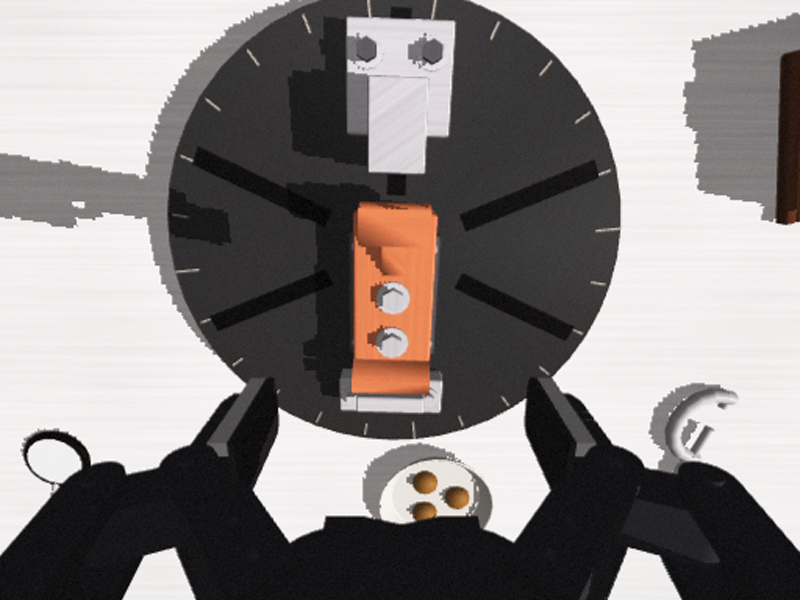

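View pics/stand.png

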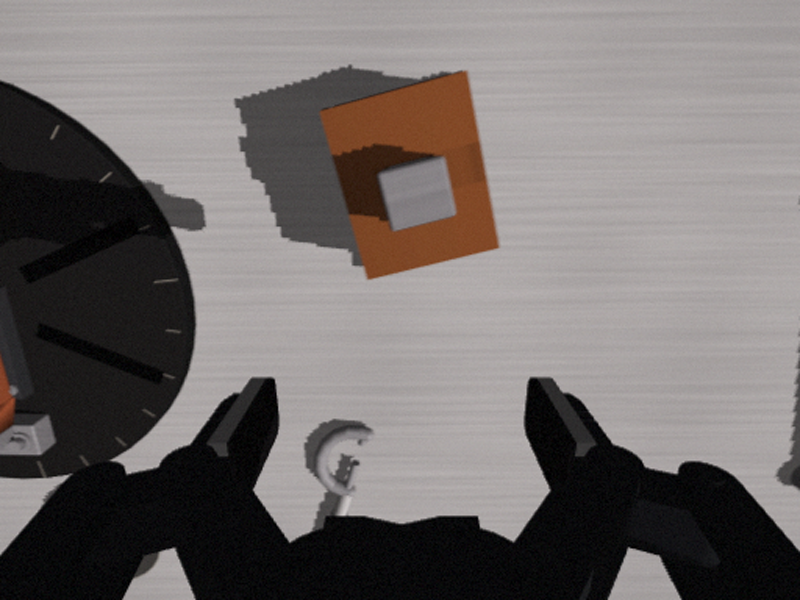

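Die view: shim heads at (335–413, 83–140) and (340–410, 229–275) in the 800x600 picture, each centred in its channel. Turntable view: stop front edge at row ~172 (cols 368–425), copper heel at row ~205, fence at row ~395. Stand view: wedge head quad (378,171),(443,156),(456,214),(393,230). I'll enlarge these for accurate corners.

```bash
python3 - <<'E'
from h import *
L=lambda n:pickle.load(open(f"pics/{n}.pkl","rb"))
def crop(n,x,y,w,h,s): return cv2.resize(L(n)[1][y:y+h,x:x+w],None,fx=s,fy=s,interpolation=cv2.INTER_CUBIC)
out=np.zeros((600,800,3),np.uint8)
a=crop("die",195,40,75,145,4); out[:580,:300]=a
b=crop("tt",220,60,65,95,4); out[:380,305:565]=b
b=crop("tt",210,215,80,55,4)[:215,:260]; out[383:598,305:565]=b
d=crop("stand",235,90,65,70,3.5); out[:d.shape[0],570:570+d.shape[1]]=d
cv2.imwrite("pics/crop.png",out)
# bronze segmentation
c,im=L("die"); hsv=cv2.cvtColor(im,cv2.COLOR_BGR2HSV)
m=cv2.inRange(hsv,(8,120,60),(25,255,255)); m[:, :200]=0; m[:,290:]=0; m[200:]=0
for k in cv2.findContours(m,cv2.RETR_EXTERNAL,cv2.CHAIN_APPROX_NONE)[0]:
    if cv2.contourArea(k)<300: continue
    w=np.array([p2w(c,q+0.0,.068)[:2]*1000 for q in k[:,0].astype(float)],np.float32)
    (cx,cy),(a,b),th=cv2.minAreaRect(w); print("shim",cx,cy,a,b,th)
    r=cv2.minAreaRect(k); print(cv2.boxPoints(r).tolist())
E
```

```text
shim 525.4949951171875 -342.0576171875 40.13966751098633 26.733577728271484 75.4857177734375
[[216.29135131835938, 174.92869567871094], [217.058837890625, 145.7646942138672], [262.0802917480469, 146.94947814941406], [261.31280517578125, 176.1134796142578]]
shim 452.5039367675781 -324.28448486328125 39.75822830200195 26.3725528717041 77.07605743408203
[[215.0, 53.0], [263.0, 53.0], [263.0, 88.0], [215.0, 88.0]]
```

View pics/crop.png

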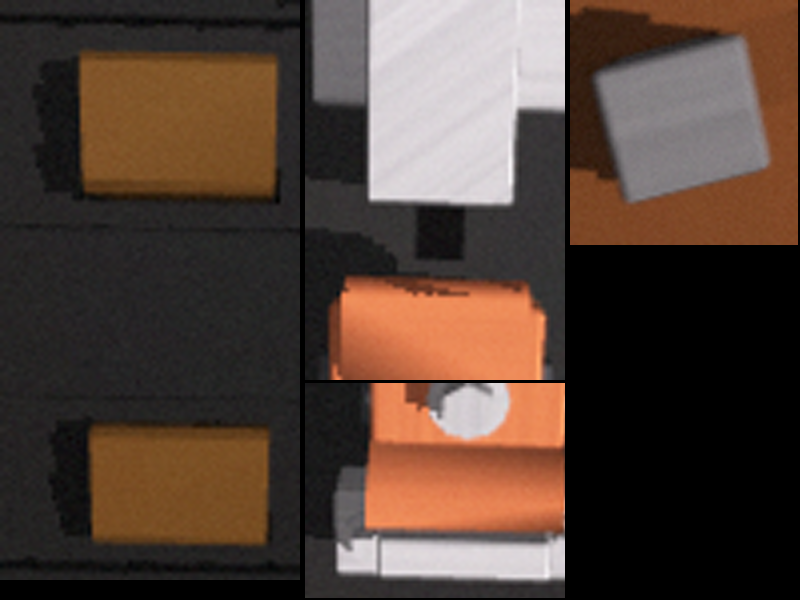

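```bash
python3 - <<'E'
from h import *
from scipy.optimize import least_squares
c,im=pickle.load(open("pics/tt.pkl","rb")); R3=lambda u,v:((u-305)/4+220-.5+.125,v/4+60-.5+.125)
P=lambda uv,z:p2w(c,R3(*uv),z)*1000
for n,uv,z in [("stopL",(369,200),.078),("stopR",(515,204),.078),("stopLb",(369,20),.078),("stopRb",(520,20),.078),("heelL low",(345,277),.066),("heelR low",(527,284),.066),("heelL top?",(345,291),.078),("heelR top?",(527,297),.078)]: print(n,P(uv,z))
# turntable circle: rim edge vs light table; top face z=.03
g=cv2.cvtColor(im,cv2.COLOR_BGR2GRAY).astype(float)
c0=np.array([.577,.0125]); pts=[]
for a in np.radians(np.arange(0,360,3)):
    rr=np.arange(.140,.160,.0003); uv=np.array([w2p(c,[c0[0]+r*np.cos(a),c0[1]+r*np.sin(a),.03]) for r in rr])
    if (uv<1).any() or (uv[:,0]>510).any() or (uv[:,1]>235).any(): continue
    v=cv2.remap(g.astype(np.float32),uv[:,0].astype(np.float32)[None],uv[:,1].astype(np.float32)[None],cv2.INTER_LINEAR)[0]
    v=cv2.GaussianBlur(v[None],(0,0),3)[0]; d=np.gradient(v); i=d.argmax()
    if d[i]>1.5 and v[-1]>150: pts.append([c0[0]+rr[i]*np.cos(a),c0[1]+rr[i]*np.sin(a),np.degrees(a)])
pts=np.array(pts)
f=least_squares(lambda p:np.hypot(pts[:,0]-p[0],pts[:,1]-p[1])-p[2],[*c0,.15],loss="soft_l1",f_scale=.0005)
f2=least_squares(lambda p:np.hypot(pts[:,0]-p[0],pts[:,1]-p[1])-.15,c0,loss="soft_l1",f_scale=.0005)
print("circle",f.x,f2.x,len(pts),np.sort(np.abs(f.fun))[-5:],pts[[0,-1],2])
# intensity profile along gap, column mid
for u in (250,256,262): print([int(x) for x in im[104:140,u].mean(1)], )
# wedge
c,im=pickle.load(open("pics/stand.pkl","rb")); q=[(597,73),(743,36),(769,165),(630,202)]
w=np.array([p2w(c,((u-570)/3.5+235-.36,v/3.5+90-.36),.096)*1000 for u,v in q])[:,:2]; print(w, w.mean(0),[np.hypot(*(w[i]-w[i-1])) for i in range(4)],[np.degrees(np.arctan2(*(w[i]-w[i-1])[::-1])) for i in range(4)])
E
```

```text
stopL [528.7916   1.161   78.    ]
stopR [529.4466  30.9941  78.    ]
stopLb [495.0891   1.8024  78.    ]
stopRb [494.951   31.2162  78.    ]
heelL low [545.4431  -5.2541  66.    ]
heelR low [546.782   34.6714  66.    ]
heelL top? [547.1237  -4.21    78.    ]
heelR top? [548.2021  33.9202  78.    ]
circle [0.5808 0.0105 0.1519] [0.5806 0.0124] 51 [0.006  0.006  0.0063 0.0065 0.0071] [ 57. 303.]
[215, 213, 215, 214, 210, 212, 140, 50, 23, 21, 19, 20, 15, 19, 17, 17, 22, 20, 16, 17, 23, 47, 55, 51, 33, 43, 76, 66, 67, 82, 148, 157, 156, 155, 155, 152]
[211, 213, 215, 213, 213, 213, 177, 70, 18, 19, 16, 16, 18, 20, 25, 18, 20, 18, 19, 16, 17, 47, 52, 52, 54, 41, 68, 93, 111, 82, 145, 154, 156, 156, 156, 154]
[213, 209, 214, 217, 214, 220, 198, 95, 51, 54, 53, 50, 54, 52, 53, 54, 52, 53, 54, 53, 53, 51, 51, 48, 54, 56, 65, 88, 113, 133, 151, 154, 157, 155, 155, 155]
[[494.079  305.2853]
 [486.688  336.4707]
 [513.8587 342.898 ]
 [521.8887 312.0727]] [504.1286 324.1817] [np.float64(28.6259679771369), np.float64(32.04930236729844), np.float64(27.920609737258925), np.float64(31.85400255391263)] [np.float64(-166.2841178155604), np.float64(103.33328920769374), np.float64(13.308771675842392), np.float64(-75.39902316319845)]
```

Measured: home gap ≈ 21.6 mm, so two shims, expected wedge depth ≈ 30 mm. Shims at (0.4525,−0.3243) and (0.5255,−0.3421), die x axis ≈ −13.7°. Now moving to the near shim.

```bash
python3 - <<'E'
from h import *
go((.4525,-.3243,.0585),np.radians(166.3))
E
```

```text
pos [ 0.5549 -0.3347  0.1713] yaw0 2.9155023123044916 tilt [ 0.0002  0.0014 -1.    ] -> shift [ 0.1361 -0.0173  0.1504] turn 0.004144320309332337
```

play_rows(
  plan=[
    [[0.136,-0.0173,0.02],0.004,85],
    [[0.136,-0.0173,0.05],0.004,85],
    [[0.136,-0.0173,0.08],0.004,85],
    [[0.136,-0.0173,0.11],0.004,85],
    [[0.136,-0.0173,0.11],0.004,85],
    [[0.136,-0.0173,0.11],0.004,85],
    [[0.136,-0.0173,0.11],0.004,85],
  ],
)

```text
t: 4.25
tool_pos: [0.4533, -0.327, 0.09]
ee_rot: [0.12, 0.993, -0.0, 0.001]
contact_force: [-0.6, -0.5, 0.3]
finger_gap: 0.995
grip_force: 0.0
```

```bash
python3 - <<'E'
from h import *
go((.4525,-.3243,.0585),np.radians(166.3))
E
```

```text
pos [ 0.4533 -0.327   0.09  ] yaw0 2.900168711530944 tilt [ 0.0025 -0.0011 -1.    ] -> shift [0.002  0.0033 0.042 ] turn -0.0007365164076833607
```

play_rows(
  plan=[
    [[0.001,0.002,0.02],0,85],
    [[0.001,0.002,0.035],0,85],
    [[0.001,0.002,0.038],0,85],
    [[0.001,0.002,0.038],0,85],
  ],
)

```text
t: 4.65
tool_pos: [0.4512, -0.3254, 0.0603]
ee_rot: [0.121, 0.993, 0.0, -0.0]
contact_force: [0.1, 0.0, 1.3]
finger_gap: 0.996
grip_force: 0.0
```

```bash
python3 - <<'E'
from h import *
go((.4525,-.3243,.0585),np.radians(166.3)); print(ctrl.get_obs()["contact_force"])
E
```

```text
pos [ 0.4512 -0.3254  0.0603] yaw0 2.898840814988154 tilt [-0.0002  0.0001 -1.    ] -> shift [-0.0013  0.0018  0.0023] turn -0.0011591990050825807
[0.1388 0.0433 1.3092]
```

play_rows(
  plan=[
    [[-0.0012,0.0014,0.002],0,85],
    [[-0.0012,0.0014,0.002],0,60],
    [[-0.0012,0.0014,0.002],0,30],
    [[-0.0012,0.0014,0.002],0,30],
    [[-0.0012,0.0014,0.002],0,30],
    [[-0.0012,0.0014,0.002],0,30],
  ],
)

```text
t: 5.25
tool_pos: [0.4524, -0.3248, 0.0594]
ee_rot: [0.121, 0.993, -0.0, 0.0]
contact_force: [-0.6, 0.9, 5.1]
finger_gap: 0.447
grip_force: 60.4
```

play_rows(
  plan=[
    [[0,0,-0.013],0,30],
    [[0,0,-0.04],0,30],
    [[0,0,-0.07],0,30],
    [[0,0,-0.11],0,30],
    [[0,0,-0.145],0,30],
    [[0,0,-0.145],0,30],
    [[0,0,-0.145],0,30],
  ],
)

```text
t: 5.95
tool_pos: [0.452, -0.3245, 0.1679]
ee_rot: [0.121, 0.993, -0.0, 0.0]
contact_force: [0.1, -0.2, -2.2]
finger_gap: 0.443
grip_force: 61.1
```

```bash
python3 - <<'E'
from h import *
o,p,R=pose(); print(p,o["contact_force"],o["finger_gap"],o["grip_force"])
snap("lift1"); s=ctrl.capture("scene")[:,:,::-1]
u,v=w2p(cal("scene"),p).astype(int); print(u,v)
a=s[v-40:v+60,u-60:u+60]; a=cv2.resize(a,None,fx=3.6,fy=3.6,interpolation=cv2.INTER_CUBIC)
w=pickle.load(open("pics/lift1.pkl","rb"))[1][150:320,150:360]; w=cv2.resize(w,None,fx=1.7,fy=1.7)
out=np.zeros((600,800,3),np.uint8); out[:a.shape[0],:a.shape[1]]=a; out[:w.shape[0],800-w.shape[1]:]=w
cv2.imwrite("pics/lift1.png",out)
E
```

```text
[ 0.452  -0.3245  0.1679] [ 0.113  -0.1522 -2.2218] 0.4427665320290052 61.14379048347473
152 154
```

View pics/lift1.png

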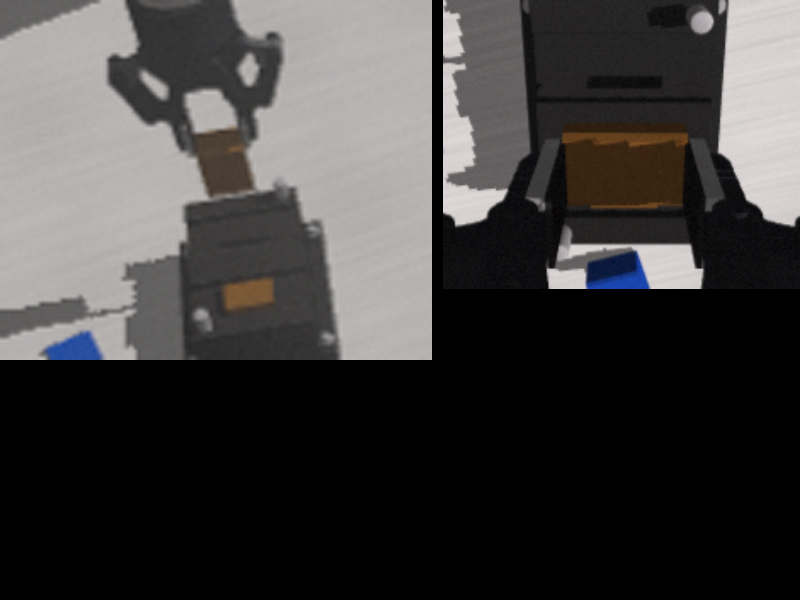

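The lifted shim's leg hangs on the world +x side: it faces the scene camera, and the empty pocket lies toward +x. So only a ~12° turn is needed.

```bash
python3 - <<'E'
from h import *
go((.5231,.0163,.150),np.radians(178.7))
E
```

```text
pos [ 0.4511 -0.3239  0.1664] yaw0 2.898771599262124 tilt [-0.0023  0.0014 -1.    ] -> shift [0.0159 0.4633 0.0223] turn -0.07007011994384624
```

play_rows(
  plan=[
    [[0.016,0.463,0.0],-0.07,30],
    [[0.016,0.463,0.0],-0.07,30],
    [[0.016,0.463,0.0],-0.07,30],
    [[0.016,0.463,0.0],-0.07,30],
    [[0.016,0.463,0.0],-0.07,30],
    [[0.016,0.463,0.0],-0.07,30],
    [[0.016,0.463,0.0],-0.07,30],
    [[0.016,0.463,0.0],-0.07,30],
    [[0.016,0.463,0.02],-0.07,30],
    [[0.016,0.463,0.02],-0.07,30],
    [[0.016,0.463,0.02],-0.07,30],
  ],
)

```text
t: 7.15
tool_pos: [0.523, 0.0148, 0.1515]
ee_rot: [0.012, 1.0, -0.0, -0.002]
contact_force: [0.1, 0.5, -1.8]
finger_gap: 0.444
grip_force: 61.2
```

```bash
python3 - <<'E'
from h import *
snap("hover1")
go((.5231,.0163,.150),np.radians(178.7))
w=pickle.load(open("pics/hover1.pkl","rb"))[1]
cv2.imwrite("pics/hover1.png",cv2.resize(w[20:300,130:380],(714,600)[0:2] if 0 else (535,600),interpolation=cv2.INTER_CUBIC))
E
```

```text
pos [0.5235 0.0147 0.152 ] yaw0 3.117599466800983 tilt [-0.0016 -0.0003 -1.    ] -> shift [0.0006 0.0022 0.0027] turn -0.00041504633371038503
```

View pics/hover1.png

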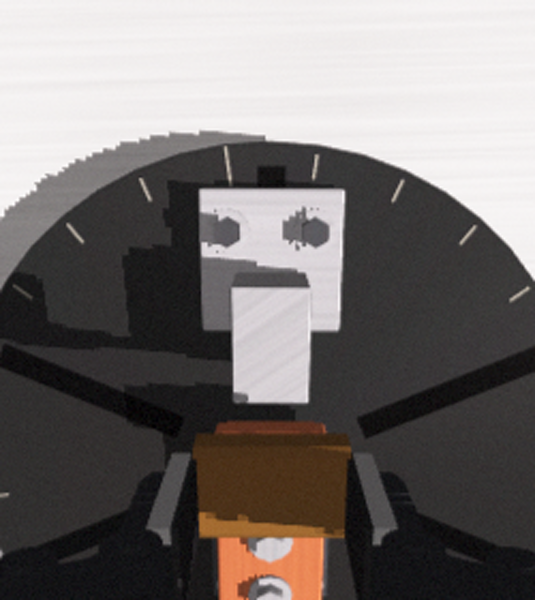

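The view shows the shim gripped straight (head cols 194–350, rows 433–538), the stop front edge at row 403 (cols 232–310), and the leg pointing away to the shoe. Computing relative offsets.

```bash
python3 - <<'E'
from h import *
c,w=pickle.load(open("pics/hover1.pkl","rb")); f=lambda u,v:(130+u/2.14-.27,20+v/2.143-.27)
for n,u,v,z in [("stL",232,403,.078),("stR",310,404,.078),("stBackL",232,287,.078),("stBackR",310,287,.078),("hdBL",194,435,.159),("hdBR",350,435,.159),("hdFL",200,533,.159),("hdFR",346,537,.159)]: print(n,p2w(c,f(u,v),z)*1000)
E
```

```text
stL [528.9085   0.4477  78.    ]
stR [530.0379  30.9087  78.    ]
stBackL [483.3093   2.4525  78.    ]
stBackR [483.9787  31.0723  78.    ]
hdBL [505.2547  -2.7802 159.    ]
hdBR [506.1571  35.9555 159.    ]
hdFL [533.3764  -2.9914 159.    ]
hdFR [535.4864  35.4048 159.    ]
```

play_rows(
  plan=[
    [[0,0,0.02],0,30],
    [[0,0,0.04],0,30],
    [[0,0,0.055],0,30],
    [[0,0,0.07],0,30],
    [[0,0,0.082],0,30],
    [[0,0,0.087],0,30],
    [[0,0,0.087],0,30],
  ],
)

```text
t: 7.9
tool_pos: [0.5238, 0.0153, 0.0868]
ee_rot: [0.012, 1.0, -0.0, -0.0]
contact_force: [-0.5, 0.3, -1.5]
finger_gap: 0.445
grip_force: 61.2
```

play_rows(
  plan=[
    [[0,0,0.005],0,30],
    [[0,0,0.008],0,30],
    [[0,0,0.009],0,30],
    [[0,0,0.01],0,30],
    [[0,0,0.01],0,30],
  ],
)

```text
t: 8.4
tool_pos: [0.5241, 0.0153, 0.0799]
ee_rot: [0.012, 1.0, -0.0, 0.0]
contact_force: [0.5, -0.8, -2.0]
finger_gap: 0.446
grip_force: 61.2
```

Not touching yet; a bit lower, then back against the stop.

play_rows(
  plan=[
    [[0,0,0.001],0,30],
    [[0,0,0.002],0,30],
    [[0.001,0,0.003],0,30],
    [[0.001,0,0.003],0,30],
  ],
)

```text
t: 8.8
tool_pos: [0.5242, 0.0153, 0.0794]
ee_rot: [0.012, 1.0, 0.0, 0.001]
contact_force: [-2.3, -1.1, 12.9]
finger_gap: 0.445
grip_force: 62.8
```

play_rows(
  plan=[
    [[0.001,0,-0.0012],0,30],
    [[0.002,0,-0.0012],0,30],
    [[0.003,0,-0.0012],0,30],
    [[0.004,0,-0.0012],0,30],
    [[0.004,0,-0.0012],0,30],
  ],
)

```text
t: 9.3
tool_pos: [0.5234, 0.0154, 0.0794]
ee_rot: [0.012, 1.0, 0.0, 0.003]
contact_force: [3.4, 0.1, 5.6]
finger_gap: 0.442
grip_force: 62.0
```

play_rows(
  plan=[
    [[0.001,0,-0.0005],0,30],
    [[0.002,0,-0.0005],0,30],
    [[0.003,0,-0.0005],0,30],
    [[0.003,0,-0.0005],0,30],
  ],
)

```text
t: 9.7
tool_pos: [0.5209, 0.0156, 0.0795]
ee_rot: [0.012, 1.0, 0.0, 0.003]
contact_force: [4.5, -0.6, 4.5]
finger_gap: 0.446
grip_force: 61.8
```

play_rows(
  plan=[
    [[0.001,0,0],0,30],
    [[0.002,0,0],0,30],
    [[0.003,0,0],0,30],
    [[0.003,0,0],0,30],
  ],
)

```text
t: 10.1
tool_pos: [0.5208, 0.0157, 0.0795]
ee_rot: [0.012, 1.0, 0.0, 0.005]
contact_force: [7.9, -1.4, 0.9]
finger_gap: 0.447
grip_force: 61.4
```

play_rows(
  plan=[
    [[-0.002,0,-0.001],0,30],
    [[-0.002,0,-0.001],0,50],
    [[-0.002,0,-0.001],0,60],
    [[-0.002,0,-0.001],0,85],
    [[-0.002,0,-0.03],0,85],
    [[-0.002,0,-0.09],0,85],
    [[-0.002,0,-0.13],0,85],
    [[-0.002,0,-0.13],0,85],
    [[-0.002,0,-0.13],0,85],
  ],
)

```text
t: 11.0
tool_pos: [0.5164, 0.0155, 0.1765]
ee_rot: [0.011, 1.0, -0.0, -0.0]
contact_force: [0.1, -0.7, -0.7]
finger_gap: 0.991
grip_force: 0.0
```

```bash
python3 - <<'E'
from h import *
snap("hung1")
go((.5255,-.3421,.095),np.radians(166.3))
c,w=pickle.load(open("pics/hung1.pkl","rb"))
cv2.imwrite("pics/hung1.png",cv2.resize(w[100:320,130:380],(682,600),interpolation=cv2.INTER_CUBIC))
print([w2p(c,X) for X in ([.5295-.022,.016,.088],[.5295+.005,.016,.088])])
E
```

```text
pos [0.5158 0.0154 0.1756] yaw0 3.118691512284405 tilt [-0.0025 -0.0002 -1.    ] -> shift [-0.0241 -0.4762  0.1076] turn 0.06882145142871411
[array([255.4876, 184.8641]), array([256.2084, 213.5283])]
```

```bash
python3 - <<'E'
from h import *
c,im=pickle.load(open("pics/hung1.pkl","rb")); hsv=cv2.cvtColor(im,cv2.COLOR_BGR2HSV)
print(im[150:230:4,256].tolist())
m=cv2.inRange(hsv,(8,120,40),(25,255,190)); m[:150]=0;m[240:]=0;m[:,:200]=0;m[:,320:]=0
for k in cv2.findContours(m,cv2.RETR_EXTERNAL,cv2.CHAIN_APPROX_NONE)[0]:
    if cv2.contourArea(k)<200: continue
    for z in (.088,):
        w=np.array([p2w(c,q+0.0,z)[:2]*1000 for q in k[:,0].astype(float)],np.float32)
        print(z,cv2.minAreaRect(w),cv2.boundingRect(k), w.min(0),w.max(0))
E
```

```text
[[74, 76, 75], [77, 74, 80], [211, 206, 214], [213, 210, 216], [214, 210, 216], [204, 201, 206], [207, 205, 210], [207, 205, 212], [27, 41, 61], [40, 81, 123], [53, 111, 167], [53, 110, 166], [45, 104, 161], [53, 108, 166], [51, 109, 165], [48, 103, 155], [30, 48, 90], [55, 83, 153], [85, 133, 231], [90, 138, 237]]
0.088 ((532.4937133789062, 15.548184394836426), (42.5756950378418, 56.15949249267578), 87.23738861083984) (232, 181, 48, 59) [503.6343  -6.8232] [560.0096  36.5299]
```

play_rows(
  plan=[
    [[-0.024,-0.476,0],0.069,85],
    [[-0.024,-0.476,0],0.069,85],
    [[-0.024,-0.476,0],0.069,85],
    [[-0.024,-0.476,0],0.069,85],
    [[-0.024,-0.476,0],0.069,85],
    [[-0.024,-0.476,0],0.069,85],
    [[-0.024,-0.476,0.03],0.069,85],
    [[-0.024,-0.476,0.06],0.069,85],
    [[-0.024,-0.476,0.09],0.069,85],
    [[-0.024,-0.476,0.107],0.069,85],
    [[-0.024,-0.476,0.107],0.069,85],
    [[-0.024,-0.476,0.107],0.069,85],
  ],
)

```text
t: 12.25
tool_pos: [0.5271, -0.3408, 0.0957]
ee_rot: [0.119, 0.993, 0.0, -0.001]
contact_force: [0.2, -0.1, 1.0]
finger_gap: 0.996
grip_force: 0.0
```

```bash
python3 - <<'E'
from h import *
go((.5255,-.3421,.0592),np.radians(166.3))
E
```

```text
pos [ 0.5271 -0.3408  0.0957] yaw0 2.9031170632736383 tilt [-0.001  0.001 -1.   ] -> shift [ 0.0016 -0.0022  0.0486] turn 0.00020197309996349921
```

Shim 1 hangs where predicted (rows 182–213). Descending on shim 2.

play_rows(
  plan=[
    [[0.0016,-0.0022,0.02],0,85],
    [[0.0016,-0.0022,0.035],0,85],
    [[0.0016,-0.0022,0.045],0,85],
    [[0.0016,-0.0022,0.0475],0,85],
    [[0.0016,-0.0022,0.0475],0,85],
  ],
)

```text
t: 12.75
tool_pos: [0.5254, -0.343, 0.06]
ee_rot: [0.12, 0.993, 0.0, -0.0]
contact_force: [0.1, -0.3, -0.3]
finger_gap: 0.996
grip_force: 0.0
```

```bash
python3 - <<'E'
from h import *
go((.5255,-.3421,.0594),np.radians(166.3))
E
```

```text
pos [ 0.5254 -0.343   0.06  ] yaw0 2.9018801608328597 tilt [-0.0007  0.0004 -1.    ] -> shift [0.0001 0.0011 0.0008] turn -0.00019174517518117857
```

play_rows(
  plan=[
    [[0,0.001,0.0008],0,60],
    [[0,0.001,0.0008],0,30],
    [[0,0.001,0.0008],0,30],
    [[0,0.001,0.0008],0,30],
    [[0,0.001,0.0008],0,30],
  ],
)

```text
t: 13.25
tool_pos: [0.5263, -0.3427, 0.0607]
ee_rot: [0.12, 0.993, -0.0, 0.001]
contact_force: [-0.9, 0.4, 4.9]
finger_gap: 0.441
grip_force: 60.9
```

```bash
python3 - <<'E'
from h import *
go((0,0,0),np.radians(166.3))
E
```

```text
pos [ 0.5263 -0.3427  0.0607] yaw0 2.9017472337365944 tilt [ 0.0012 -0.0007 -1.    ] -> shift [0.7903 0.2772 0.0798] turn -0.0002340571840641388
```

play_rows(
  plan=[
    [[0,0,-0.013],0,30],
    [[0,0,-0.04],0,30],
    [[0,0,-0.07],0,30],
    [[0,0,-0.11],0,30],
    [[0,0,-0.145],0,30],
    [[0,0,-0.145],0,30],
    [[0,0,-0.145],0,30],
  ],
)

```text
t: 13.95
tool_pos: [0.5255, -0.3423, 0.1689]
ee_rot: [0.12, 0.993, -0.0, 0.0]
contact_force: [-0.3, -0.7, -2.3]
finger_gap: 0.442
grip_force: 61.3
```

```bash
python3 - <<'E'
from h import *
snap("lift2")
go((.5286,.0158,.152),np.radians(178.7))
c,im=pickle.load(open("pics/lift2.pkl","rb"))
# dark pocket in far channel?
cd=np.array([.489,-.3332]); ax=np.array([np.cos(np.radians(-13.7)),np.sin(np.radians(-13.7))])
for s in (.038,-.038):
    print([ (int(1000*d),int(im[tuple(np.round(w2p(c,[*(cd+ax*(s+d)),.058])).astype(int)[::-1])].mean())) for d in np.arange(-.024,.025,.002)])
E
```

```text
pos [ 0.5248 -0.3419  0.1679] yaw0 2.901868286432471 tilt [-0.0016  0.0009 -1.    ] -> shift [0.1083 0.4645 0.0216] turn -0.06908441380310626
[(-24, 46), (-22, 47), (-19, 44), (-17, 38), (-15, 40), (-13, 44), (-11, 46), (-9, 47), (-7, 46), (-5, 41), (-3, 47), (-1, 44), (0, 44), (2, 44), (4, 43), (6, 42), (8, 24), (10, 22), (12, 18), (14, 26), (16, 41), (18, 46), (20, 30), (22, 19), (24, 43)]
[(-24, 52), (-22, 51), (-19, 35), (-17, 54), (-15, 53), (-13, 47), (-11, 50), (-9, 49), (-7, 52), (-5, 48), (-3, 45), (-1, 49), (0, 43), (2, 48), (4, 45), (6, 48), (8, 26), (10, 24), (12, 15), (14, 20), (16, 44), (18, 46), (20, 34), (22, 48), (24, 45)]
```

Both emptied pockets lie on the +x side, so shim 2 has the same heading. Moving to hover above the gap.

play_rows(
  plan=[
    [[0.108,0.464,0.0],-0.069,30],
    [[0.108,0.464,0.0],-0.069,30],
    [[0.108,0.464,0.0],-0.069,30],
    [[0.108,0.464,0.0],-0.069,30],
    [[0.108,0.464,0.0],-0.069,30],
    [[0.108,0.464,0.0],-0.069,30],
    [[0.108,0.464,0.0],-0.069,30],
    [[0.108,0.464,0.0],-0.069,30],
    [[0.108,0.464,0.02],-0.069,30],
    [[0.108,0.464,0.02],-0.069,30],
    [[0.108,0.464,0.02],-0.069,30],
  ],
)

```text
t: 15.1
tool_pos: [0.5285, 0.014, 0.1525]
ee_rot: [0.012, 1.0, -0.0, -0.002]
contact_force: [-0.2, 0.9, -2.3]
finger_gap: 0.443
grip_force: 61.3
```

```bash
python3 - <<'E'
from h import *
go((.5283,.0157,.096),np.radians(178.7))
E
```

```text
pos [0.5285 0.014  0.1525] yaw0 3.1176410893505 tilt [-0.0032 -0.0007 -1.    ] -> shift [0.0001 0.0023 0.0754] turn -0.00040179746471087684
```

play_rows(
  plan=[
    [[0,0.001,0.02],0,30],
    [[0,0.001,0.035],0,30],
    [[0,0.001,0.05],0,30],
    [[0,0.001,0.06],0,30],
    [[0,0.001,0.07],0,30],
    [[0,0.001,0.075],0,30],
    [[0,0.001,0.075],0,30],
  ],
)

```text
t: 15.8
tool_pos: [0.5294, 0.0156, 0.0968]
ee_rot: [0.011, 1.0, -0.0, -0.0]
contact_force: [0.1, -0.0, -1.8]
finger_gap: 0.444
grip_force: 61.4
```

play_rows(
  plan=[
    [[0,0,0.003],0,30],
    [[0,0,0.005],0,30],
    [[0,0,0.007],0,30],
    [[0,0,0.008],0,30],
    [[0,0,0.0085],0,30],
    [[0,0,0.009],0,30],
  ],
)

```text
t: 16.4
tool_pos: [0.5297, 0.0156, 0.0906]
ee_rot: [0.012, 1.0, 0.0, 0.0]
contact_force: [-0.2, 1.2, 0.5]
finger_gap: 0.448
grip_force: 61.6
```

play_rows(
  plan=[
    [[0.001,0,0.0005],0,30],
    [[0.002,0,0.0005],0,30],
    [[0.003,0,0.0005],0,30],
    [[0.004,0,0.0005],0,30],
    [[0.005,0,0.0005],0,30],
    [[0.005,0,0.0005],0,30],
  ],
)

```text
t: 17.0
tool_pos: [0.527, 0.0158, 0.0907]
ee_rot: [0.011, 1.0, 0.0, 0.001]
contact_force: [2.0, -0.8, 2.7]
finger_gap: 0.441
grip_force: 61.8
```

play_rows(
  plan=[
    [[0.001,0,0],0,30],
    [[0.002,0,0],0,30],
    [[0.003,0,0],0,30],
    [[0.004,0,0],0,30],
    [[0.004,0,0],0,30],
  ],
)

```text
t: 17.5
tool_pos: [0.5253, 0.0158, 0.0907]
ee_rot: [0.012, 1.0, 0.0, 0.002]
contact_force: [5.3, -0.1, 1.9]
finger_gap: 0.442
grip_force: 61.7
```

play_rows(
  plan=[
    [[-0.003,0,-0.0005],0,30],
    [[-0.003,0,-0.0005],0,50],
    [[-0.003,0,-0.0005],0,60],
    [[-0.003,0,-0.0005],0,85],
    [[-0.003,0,-0.03],0,85],
    [[-0.003,0,-0.09],0,85],
    [[-0.003,0,-0.12],0,85],
    [[-0.003,0,-0.12],0,85],
    [[-0.003,0,-0.12],0,85],
  ],
)

```text
t: 18.4
tool_pos: [0.5243, 0.0156, 0.1801]
ee_rot: [0.011, 1.0, -0.0, -0.001]
contact_force: [-0.1, -0.4, 0.2]
finger_gap: 0.996
grip_force: 0.0
```

```bash
python3 - <<'E'
from h import *
snap("hung2")
o,p,R=pose();
go((.5045,.3242,.11),np.radians(193.5)); go((.5045,.3242,.11),np.radians(13.5))
c,w=pickle.load(open("pics/hung2.pkl","rb"))
cv2.imwrite("pics/hung2.png",cv2.resize(w[130:290,170:340],(638,600),interpolation=cv2.INTER_CUBIC))
th=np.radians(-1.3); A=np.array([np.cos(th),np.sin(th)]); st=np.array([.5293,.016])
for n,dx,z in [("h1back",-.022,.078),("h2back",-.017,.088),("h2back top",-.017,.098),("h2front top",.010,.098),("heel low",.0168,.066),("heel top",.0198,.078)]:
    u,v=w2p(c,[*(st+A*dx),z]); print(n,u,v,"crop",(u-170)*3.753,(v-130)*3.75)
E
```

```text
pos [0.5238 0.0156 0.1793] yaw0 3.118651891204897 tilt [-0.0027 -0.0003 -1.    ] -> shift [0.0349 0.4109 0.0924] turn -0.08230227146370572
pos [0.5238 0.0156 0.1793] yaw0 3.118651891204897 tilt [-0.0027 -0.0003 -1.    ] -> shift [0.0349 0.4109 0.0924] turn 0.9176977285362943
h1back 255.73553337704217 172.07585464577636 crop 321.7654567640393 157.78445492166134
h2back 255.7077660908546 180.4200204460045 crop 321.6612461389773 189.07507667251681
h2back top 255.67090037980572 183.69894178310085 crop 321.52288912541087 201.37103168662819
h2front top 255.70879824111864 213.2462238552767 crop 321.6651197989183 312.1733394572876
heel low 255.81724011036243 207.0148825456448 crop 322.07210213419023 288.805809546168
heel top 255.7861569832811 214.5728259869035 crop 321.955447158254 317.1480974508881
```

View pics/hung2.png

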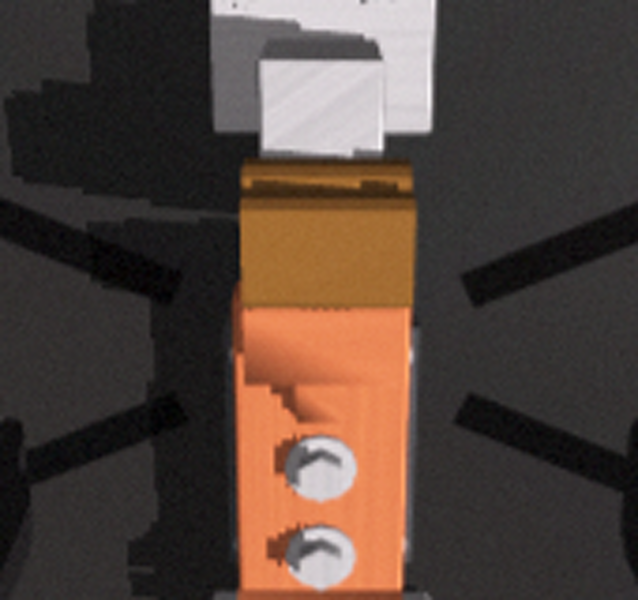

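Shim 2 is nested on shim 1 as predicted (back edges at rows 160 and 203, front at 307). Now the wedge.

play_rows(
  plan=[
    [[0.035,0.411,0],-0.082,85],
    [[0.035,0.411,0],-0.082,85],
    [[0.035,0.411,0],-0.082,85],
    [[0.035,0.411,0],-0.082,85],
    [[0.035,0.411,0],-0.082,85],
    [[0.035,0.411,0],-0.082,85],
    [[0.035,0.411,0.03],-0.082,85],
    [[0.035,0.411,0.06],-0.082,85],
    [[0.035,0.411,0.09],-0.082,85],
    [[0.035,0.411,0.09],-0.082,85],
    [[0.035,0.411,0.09],-0.082,85],
  ],
)

```text
t: 19.55
tool_pos: [0.505, 0.3236, 0.1113]
ee_rot: [-0.117, 0.993, -0.001, -0.002]
contact_force: [0.0, 0.2, 0.2]
finger_gap: 0.997
grip_force: 0.0
```

```bash
python3 - <<'E'
from h import *
go((.5043,.3242,.068),np.radians(193.5))
E
```

```text
pos [0.505  0.3236 0.1113] yaw0 -2.907042472383223 tilt [-0.003  -0.0022 -1.    ] -> shift [0.0006 0.0011 0.0577] turn -0.0003403585157490082
```

play_rows(
  plan=[
    [[0,0,0.02],0,85],
    [[0,0,0.035],0,85],
    [[0,0,0.05],0,85],
    [[0,0,0.0575],0,85],
    [[0,0,0.0575],0,60],
    [[0,0,0.0575],0,40],
    [[0,0,0.0575],0,20],
    [[0,0,0.0575],0,20],
    [[0,0,0.0575],0,20],
    [[0,0,0.0575],0,20],
  ],
)

```text
t: 20.55
tool_pos: [0.5068, 0.3235, 0.0704]
ee_rot: [-0.117, 0.993, -0.0, 0.0]
contact_force: [0.3, -4.1, 6.1]
finger_gap: 0.383
grip_force: 60.7
```

```bash
python3 - <<'E'
from h import *
go((.5043,.3242,.18),np.radians(193.5))
E
```

```text
pos [0.5068 0.3235 0.0704] yaw0 -2.9079294112986407 tilt [ 0.001  -0.0008 -1.    ] -> shift [ 0.0029  0.0015 -0.1462] turn -0.0006226799409676232
```

play_rows(
  plan=[
    [[0,0,-0.013],0,20],
    [[0,0,-0.04],0,20],
    [[0,0,-0.07],0,20],
    [[0,0,-0.11],0,20],
    [[0,0,-0.155],0,20],
    [[0,0,-0.155],0,20],
    [[0,0,-0.155],0,20],
  ],
)

```text
t: 21.25
tool_pos: [0.5056, 0.325, 0.1862]
ee_rot: [-0.117, 0.993, 0.0, 0.0]
contact_force: [-0.8, -0.1, -4.8]
finger_gap: 0.387
grip_force: 61.1
```

```bash
python3 - <<'E'
from h import *
o,p,R=pose(); print(p,o["contact_force"],o["finger_gap"],o["grip_force"],o["joint_pos"])
snap("lift3"); out=np.zeros((600,800,3),np.uint8)
s=ctrl.capture("scene")[:,:,::-1]; u,v=w2p(cal("scene"),p).astype(int); print("scene",u,v)
a=s[v-40:v+60,u-50:u+50]; out[:400,:400]=cv2.resize(a,(400,400),interpolation=cv2.INTER_CUBIC)
s=ctrl.capture("top")[:,:,::-1]; u,v=w2p(cal("top"),p).astype(int); print("top",u,v)
u=max(u,50); a=s[v-50:v+50,u-50:u+50]; out[:400,400:]=cv2.resize(a,(400,400),interpolation=cv2.INTER_CUBIC)
w=pickle.load(open("pics/lift3.pkl","rb"))[1][100:300,130:380]; out[400:,:250]=w
cv2.imwrite("pics/lift3.png",out)
E
```

```text
[0.5056 0.325  0.1862] [-0.7883 -0.0795 -4.8087] 0.3870808676242109 61.059197187423706 [-0.5655  0.4919 -0.1114  1.9302  0.0786  0.7227  1.0833]
scene 344 98
top 75 234
```

View pics/lift3.png

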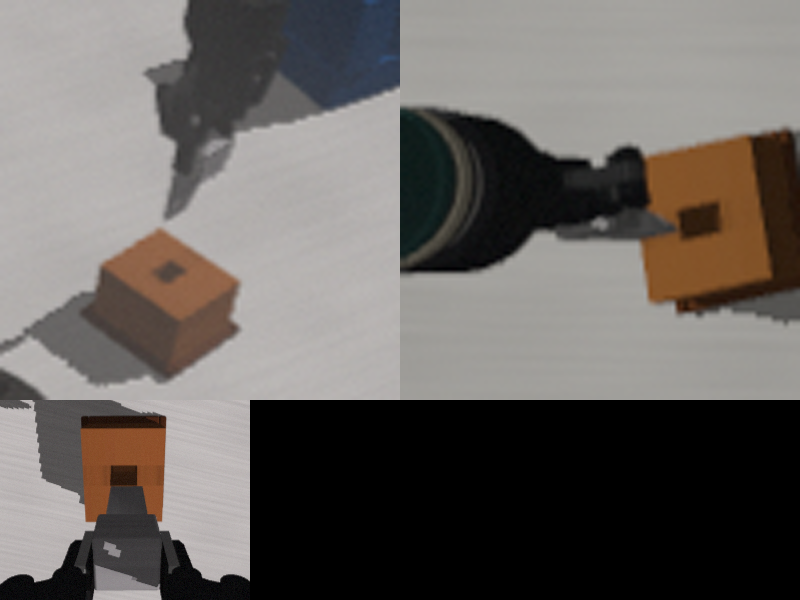

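```bash
python3 - <<'E'
from h import *
c,im=pickle.load(open("pics/lift3.pkl","rb")); o,p,R=pose()
tip=p[2]-.0624
for s in (1,-1):  # wedge x world heading = tool x *(s)
    xh=R[:,0]*s; yh=np.array([-xh[1],xh[0],0]); hc=np.array([.5056-.0025*0,.325,0])+R[:,0]*0.0025
    org=hc-xh*.015; W=lambda x,y,z:w2p(c,org*[1,1,0]+xh*x+yh*y+[0,0,tip+z])
    print("wedge x = tool x *",s); 
    print(" tip flat",W(0,-12,0),W(0,12,0)," tip slope",W(4,-12,0),W(4,12,0)); print(" head bottom x0",W(0,-17,.056)," x30",W(30e-3,-17e-3,.056),W(30e-3,17e-3,.056))
    W2=lambda x,y,z:w2p(c,org*[1,1,0]+xh*x/1e3+yh*y/1e3+[0,0,tip+z/1e3])
    for q in [(0,-12,0),(0,12,0),(4,12,0),(4,-12,0),(0,12,56),(18,12,56),(18,-12,56),(0,17,56),(0,-17,56),(30,17,56),(30,-17,56),(0,17,88),(30,17,88)]: print(q,W2(*q).round(1)-[130,-300])
for q in [(110,465),(137,465),(110,487)]: print(p2w(c,(q[0]+130,q[1]-300),.064)*1000)
E
```

```text
wedge x = tool x * 1
 tip flat [13923.7725   215.6258] [-15836.1593    221.5574]  tip slope [-3023.3167  1221.4041] [3421.9957 1185.1722]
 head bottom x0 [24089.5476   245.7016]  x30 [283.5661 210.4742] [225.5059 210.4832]
(0, -12, 0) [139.8 518.3]
(0, 12, 0) [110.2 518.4]
(4, 12, 0) [110.1 513.8]
(4, -12, 0) [139.9 513.8]
(0, 12, 56) [105.3 555.3]
(18, 12, 56) [104.6 529. ]
(18, -12, 56) [144.6 529. ]
(0, 17, 56) [ 97.2 555.3]
(0, -17, 56) [152.1 555.3]
(30, 17, 56) [ 95.5 510.5]
(30, -17, 56) [153.6 510.5]
(0, 17, 88) [ 90.9 588.9]
(30, 17, 88) [ 88.4 536.2]
wedge x = tool x * -1
 tip flat [-16596.1037    183.0172] [14468.1701   182.8824]  tip slope [-2030.1991   912.2924] [2486.1536  894.3591]
 head bottom x0 [-34271.6693    215.7743]  x30 [227.2125 255.2139] [282.0495 255.1918]
(0, -12, 0) [109.5 482.9]
(0, 12, 0) [140.4 482.9]
(4, 12, 0) [140.3 487.8]
(4, -12, 0) [109.6 487.8]
(0, 12, 56) [145.  510.4]
(18, 12, 56) [144.4 537.9]
(18, -12, 56) [104.8 537.9]
(0, 17, 56) [153.5 510.4]
(0, -17, 56) [ 95.5 510.4]
(30, 17, 56) [152.  555.2]
(30, -17, 56) [ 97.2 555.2]
(0, 17, 88) [159.9 536. ]
(30, 17, 88) [157.6 588.8]
[491.072  306.2842  64.    ]
[484.9425 331.877   64.    ]
[513.0348 311.1211  64.    ]
```

The wrist view shows the tapered tip projecting past the head at row ~487. This matches the flat face toward the robot (wedge +x away from it), so only a ~15° turn is needed. Refining the wedge's position in the grip.

```bash
python3 - <<'E'
from h import *
c,im=pickle.load(open("pics/lift3.pkl","rb")); o,p,R=pose()
g=im.mean(2)
print("tip col 250-262 rows180..", [(r,int(g[r,250:262].mean())) for r in range(180,196)])
print("shoulder cols 230-236", [(r,int(g[r,230:236].mean())) for r in range(206,226)])
print("top", [(r,int(g[r,250:262].mean())) for r in range(228,256,1)])
print("width tip row 200",[int(x) for x in g[200,232:284]])
print("width head row 225",[int(x) for x in g[225,218:296]])
tip=p[2]-.0624; xh=-R[:,0]; yh=np.array([-xh[1],xh[0],0])
for off in (-.003,-.0015,0,.0015,.003):
    org=np.array([p[0],p[1],tip])+xh*(off-.015); W=lambda x,y,z:w2p(c,org+xh*x/1e3+yh*y/1e3+[0,0,z/1e3])
    print("headcentre-TCP",off,"tip",W(0,0,0),"sh",W(0,-15,56),"top",W(0,0,88),"tipw@12:",W(0,-13.0,12)[0] )
print(p)
go((.552,.0155,.19),np.radians(178.7))
E
```

```text
tip col 250-262 rows180.. [(180, 26), (181, 27), (182, 25), (183, 27), (184, 27), (185, 46), (186, 54), (187, 50), (188, 49), (189, 48), (190, 48), (191, 49), (192, 49), (193, 50), (194, 49), (195, 50)]
shoulder cols 230-236 [(206, 86), (207, 86), (208, 84), (209, 86), (210, 86), (211, 85), (212, 86), (213, 85), (214, 57), (215, 48), (216, 50), (217, 50), (218, 48), (219, 49), (220, 47), (221, 46), (222, 47), (223, 49), (224, 46), (225, 47)]
top [(228, 48), (229, 50), (230, 49), (231, 50), (232, 50), (233, 49), (234, 48), (235, 48), (236, 48), (237, 51), (238, 55), (239, 59), (240, 60), (241, 58), (242, 59), (243, 60), (244, 60), (245, 60), (246, 62), (247, 63), (248, 62), (249, 63), (250, 67), (251, 68), (252, 67), (253, 63), (254, 64), (255, 63)]
width tip row 200 [84, 87, 85, 83, 89, 86, 69, 59, 56, 56, 56, 57, 55, 57, 57, 59, 53, 51, 51, 52, 55, 48, 50, 51, 50, 51, 53, 53, 53, 53, 52, 46, 51, 48, 49, 52, 50, 48, 51, 46, 50, 50, 49, 86, 88, 91, 88, 87, 90, 90, 89, 88]
width head row 225 [181, 180, 182, 181, 184, 183, 182, 110, 53, 47, 48, 49, 50, 43, 48, 43, 48, 47, 47, 49, 48, 46
[... 295 characters left out ...]
7.4882] top [251.9393 232.5787] tipw@12: 235.757185480718
headcentre-TCP -0.0015 tip [253.6056 182.5168] sh [227.1231 209.8696] top [251.9547 235.42  ] tipw@12: 235.80451790075304
headcentre-TCP 0 tip [253.6114 184.3599] sh [227.2075 212.2372] top [251.97  238.241] tipw@12: 235.85163210418568
headcentre-TCP 0.0015 tip [253.6171 186.1949] sh [227.2914 214.5911] top [251.9852 241.0419] tipw@12: 235.89852959661098
headcentre-TCP 0.003 tip [253.6228 188.022 ] sh [227.3749 216.9315] top [252.0003 243.823 ] tipw@12: 235.94521186980504
[0.5045 0.3237 0.184 ]
pos [0.5045 0.3237 0.184 ] yaw0 -2.9066180686879033 tilt [-0.0034 -0.0022 -1.    ] -> shift [ 0.0341 -0.4143 -0.0073] turn 0.08201695559842635
```

```bash
python3 - <<'E'
from h import *
go((.5558,.0155,.184),np.radians(178.7))
E
```

```text
pos [0.5045 0.3237 0.184 ] yaw0 -2.9066180686879033 tilt [-0.0034 -0.0022 -1.    ] -> shift [ 0.0292 -0.4155  0.0006] turn 0.08201695559842635
```

play_rows(
  plan=[
    [[0.029,-0.4155,0],0.082,20],
    [[0.029,-0.4155,0],0.082,20],
    [[0.029,-0.4155,0],0.082,20],
    [[0.029,-0.4155,0],0.082,20],
    [[0.029,-0.4155,0],0.082,20],
    [[0.029,-0.4155,0],0.082,20],
    [[0.029,-0.4155,0],0.082,20],
    [[0.029,-0.4155,0],0.082,20],
    [[0.029,-0.4155,0],0.082,20],
    [[0.029,-0.4155,0],0.082,20],
    [[0.029,-0.4155,0],0.082,20],
    [[0.029,-0.4155,0],0.082,20],
  ],
)

```text
t: 22.6
tool_pos: [0.5572, 0.018, 0.1858]
ee_rot: [0.01, 1.0, 0.0, -0.0]
contact_force: [-0.5, -0.6, -3.7]
finger_gap: 0.389
grip_force: 61.3
```

```bash
python3 - <<'E'
from h import *
o0,p,R=pose(); snap("hover3"); o,p2,_=pose(); print(p,p2,o["joint_vel"].round(3))
go((.5558,.0155,.150),np.radians(178.7))
c,im=pickle.load(open("pics/hover3.pkl","rb")); g=im.mean(2)
tip=p[2]-.0624; xh=-R[:,0]; yh=np.array([-xh[1],xh[0],0])
for off in (-.0015,0,.0015):
    org=np.array([p[0],p[1],tip])+xh*(off-.015); W=lambda x,y,z:w2p(c,org+xh*x/1e3+yh*y/1e3+[0,0,z/1e3])
    print(off,"tip",W(0,0,0),"sh",W(0,-15,56))
print("shim2 front top edge pred",w2p(c,[.5393,.0155,.098]))
print([(r,im[r,256].tolist()) for r in range(160,216,2)])
print("sh",[(r,int(g[r,231:235].mean())) for r in range(206,222)])
E
```

```text
[0.5572 0.018  0.1858] [0.5573 0.0176 0.1858] [ 0.007 -0.001  0.006 -0.002  0.    -0.001  0.001]
pos [0.5573 0.0176 0.1858] yaw0 3.120634577404477 tilt [-0.0001  0.0003 -1.    ] -> shift [ 0.0019 -0.0028  0.0478] turn 0.0005510593770430191
-0.0015 tip [254.8818 185.4306] sh [228.5068 213.9182]
0 tip [254.8852 187.2824] sh [228.5874 216.3   ]
0.0015 tip [254.8886 189.1262] sh [228.6676 218.6681]
shim2 front top edge pred [251.7536 175.1882]
[(160, [53, 108, 164]), (162, [51, 108, 165]), (164, [53, 109, 165]), (166, [53, 109, 167]), (168, [51, 109, 164]), (170, [53, 110, 165]), (172, [50, 107, 162]), (174, [42, 90, 140]), (176, [60, 96, 178]), (178, [46, 69, 136]), (180, [91, 142, 239]), (182, [89, 139, 237]), (184, [83, 134, 234]), (186, [81, 102, 157]), (188, [77, 76, 77]), (190, [80, 79, 80]), (192, [80, 79, 82]), (194, [79, 77, 79]), (196, [77, 75, 78]), (198, [81, 78, 80]), (200, [82, 79, 82]), (202, [85, 81, 86]), (204, [88, 87, 90]), (206, [87, 86, 88]), (208, [88, 86, 88]), (210, [89, 87, 92]), (212, [91, 88, 91]), (214, [80, 79, 82])]
sh [(206, 150), (207, 150), (208, 149), (209, 150), (210, 151), (211, 149), (212, 149), (213, 149), (214, 103), (215, 78), (216, 76), (217, 78), (218, 79), (219, 77), (220, 77), (221, 76)]
```

play_rows(
  plan=[
    [[0.0007,-0.002,0],0,20],
    [[0.0007,-0.002,0.015],0,20],
    [[0.0007,-0.002,0.03],0,20],
    [[0.0007,-0.002,0.04],0,20],
    [[0.0007,-0.002,0.047],0,20],
    [[0.0007,-0.002,0.047],0,20],
  ],
)

```text
t: 23.25
tool_pos: [0.5567, 0.0148, 0.1496]
ee_rot: [0.012, 1.0, -0.0, -0.0]
contact_force: [0.6, 0.4, -4.5]
finger_gap: 0.383
grip_force: 61.4
```

play_rows(
  plan=[
    [[0,0,0.006],0,20],
    [[0,0,0.012],0,20],
    [[0,0,0.017],0,20],
    [[0,0,0.021],0,20],
    [[0,0,0.024],0,20],
    [[0,0,0.024],0,20],
  ],
)

```text
t: 23.85
tool_pos: [0.5567, 0.0148, 0.1323]
ee_rot: [0.012, 1.0, -0.0, -0.0]
contact_force: [0.7, 0.2, -3.2]
finger_gap: 0.384
grip_force: 61.4
```

play_rows(
  plan=[
    [[0,0,0.003],0,20],
    [[0,0,0.006],0,20],
    [[0,0,0.009],0,20],
    [[0,0,0.012],0,20],
    [[0,0,0.012],0,20],
  ],
)

```text
t: 24.35
tool_pos: [0.5568, 0.0148, 0.1233]
ee_rot: [0.012, 1.0, -0.0, -0.0]
contact_force: [-0.1, 0.5, -3.6]
finger_gap: 0.388
grip_force: 61.4
```

play_rows(
  plan=[
    [[0.001,0,0.002],0,20],
    [[0.0015,0,0.004],0,20],
    [[0.0015,0,0.006],0,20],
    [[0.0015,0,0.008],0,20],
    [[0.0015,0,0.008],0,20],
  ],
)

```text
t: 24.85
tool_pos: [0.5566, 0.0149, 0.1179]
ee_rot: [0.012, 1.0, 0.0, 0.001]
contact_force: [2.1, -0.0, -1.4]
finger_gap: 0.382
grip_force: 61.7
```

play_rows(
  plan=[
    [[0,0,0.002],0,20],
    [[0,0,0.004],0,20],
    [[0,0,0.006],0,20],
    [[0,0,0.007],0,20],
    [[0,0,0.007],0,20],
  ],
)

```text
t: 25.35
tool_pos: [0.5566, 0.015, 0.1125]
ee_rot: [0.012, 1.0, 0.0, 0.001]
contact_force: [3.4, 1.2, -1.3]
finger_gap: 0.389
grip_force: 61.7
```

play_rows(
  plan=[
    [[0,0,0.0015],0,20],
    [[0,0,0.003],0,20],
    [[0,0,0.0045],0,20],
    [[0,0,0.006],0,20],
    [[0,0,0.006],0,20],
  ],
)

```text
t: 25.85
tool_pos: [0.5567, 0.0149, 0.1104]
ee_rot: [0.012, 1.0, 0.0, 0.001]
contact_force: [-0.4, -1.7, 18.4]
finger_gap: 0.384
grip_force: 64.5
```

play_rows(
  plan=[
    [[0,0,0.001],0,20],
    [[0,0,0.002],0,20],
    [[0,0,0.003],0,20],
    [[0,0,0.003],0,20],
    [[0,0,0.003],0,20],
  ],
)

```text
t: 26.35
tool_pos: [0.5569, 0.0149, 0.1102]
ee_rot: [0.012, 1.0, 0.0, 0.001]
contact_force: [-3.0, -0.3, 34.4]
finger_gap: 0.384
grip_force: 66.5
```

```bash
python3 - <<'E'
from h import *
o,p,R=pose(); print(p,o["contact_force"],o["finger_gap"],R[:,2])
snap("fin")
import time
c=cal("scene"); s=ctrl.capture("scene")[:,:,::-1]; cv2.imwrite("pics/fin_scene.png",s)
t=ctrl.capture("top")[:,:,::-1]; ct=cal("top"); cv2.imwrite("pics/fin_top.png",t)
# shoe position change in top view: compare start/end column profile along shoe axis near fence
a=cv2.imread("pics/top0raw.png")
for x in (.6,.63): print(w2p(ct,[x,.0145,.07]))
u=int(round(w2p(ct,[.66,.0142,.07])[0]))
print("before",[a[r,u-2:u+3].mean((0)).astype(int).tolist() for r in range(168,186)]); print("after",[t[r,u-2:u+3].mean((0)).astype(int).tolist() for r in range(168,186)])
o=ctrl.get_obs(); print(o["t"],o["contact_force"],o["tool_pos"],o["grip_force"])
E
```

```text
[0.5569 0.0149 0.1102] [-3.0008 -0.2915 34.3629] 0.38353266268502856 [ 0.0023  0.0002 -1.    ]
[217.6997 202.9161]
[218.1251 191.7395]
before [[37, 38, 38], [37, 36, 38], [102, 103, 104], [126, 127, 128], [124, 125, 127], [121, 123, 124], [124, 125, 127], [130, 131, 133], [134, 134, 136], [107, 108, 110], [51, 60, 82], [44, 70, 119], [46, 80, 138], [46, 81, 139], [44, 76, 133], [38, 67, 119], [33, 59, 104], [30, 51, 91]]
after [[43, 44, 44], [42, 43, 43], [114, 115, 117], [140, 141, 142], [138, 139, 141], [135, 136, 138], [135, 136, 138], [135, 135, 137], [124, 125, 125], [94, 97, 99], [47, 60, 82], [39, 56, 76], [38, 49, 61], [34, 43, 49], [32, 39, 41], [28, 33, 30], [27, 29, 23], [27, 29, 22]]
26.5 [-3.9308 -0.6991 34.2019] [0.5568 0.0149 0.1102] 66.54033780097961
```

```bash
python3 -c "
from station import ctrl
print(ctrl.sign_off())"
```

```text
the job is handed in; nothing more can be done
None
```

The job is handed in at about 26.5 s: two shims hang nested over the stop, and the wedge has bitten at about 30 mm deep (limits 14–42) with about 34 N on the wrist and the gripper still holding it tight. That the shoe is hard against its fence I infer from the stiff bite, and from the depth matching my measured home gap of 21.6 mm; I did not see it directly.

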